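# Short spin on the bench microcentrifuge

## Robot

A 6-joint arm with a two-finger parallel gripper is mounted at the origin on the work surface. World frame = base frame: x ahead of the robot, y to its left, z up, the work surface at z = 0. Lengths are in m, angles in degrees, forces in N, time in s.
With the tool pointing down it reaches from about 0.4 to 0.825 m from the base axis. Payload 7 kg.
Tool frame: the origin (TCP) lies between the finger pads; the fingertips stand 22 mm ahead of it and the grasp point (between the pads) lies 3 mm ahead of it; z points along the fingers, y is the direction in which the jaws open and shut (so a half turn about z gives the same grasp; the last joint's range is limited). The gripper opens to 88 mm and grips with 3 to 60 N. Pads are 19 mm wide; open, the fingers measure 130 mm over their backs; the gripper's body (78 mm by 193 mm) begins 47 mm behind the grasp point.
Start: joints at [87.095, 20.546, 0.682, 0, -70.136, -16.507], TCP at [0.224, 0.637, 0.249] pointing down, gripper open.
Joint ranges: [-176.03, 176.03], [-82.01, 121.73], [-58.28, 71.71], [-173.87, 95.51], [-174.79, -0.11], [-173.66, 173.66]. Speed limits (degrees/s): [136.94, 136.94, 172.46, 180, 180, 180].

## Interface

Orientations are given as [roll, pitch, yaw] about the fixed x, y, z axes, in that order (R = Rz(yaw) Ry(pitch) Rx(roll)).
In Python, from plant import telemetry, cams, r gives the robot as it stands.
- The arm moves only by the tool carry_out, never from a script. Its argument "commands" is one flat list of numbers, 5 for each row, row after row: the shift along the world's x, y, z as a fraction of full scale, then the turn about the world's z as a fraction of full scale, then the gripper's target within -1 to 1 (shut at 1, half-way at 0, fully open at -1). In form: [x, y, z, turn, claw, x, y, z, turn, claw, ...]. A call has 1 to 8 rows; each row shifts and turns the commanded pose from where the row before left it; what a row does not reach is not made up. Full scale, the value 1, is 0.04 m for a shift and 4 degrees for a turn. A row lasts 1/10 s, in which the tool goes at most 50 mm and 8.59 degrees, less where a joint would pass 70% of its speed; a pose out of reach is approached as far as the arm can. A call with a number of a shift or a turn outside -1 to 1 is refused whole. A call with a gripper value outside its range is refused whole. The fingers move at their own pace and stop on an object; "grip_force" is the grip in N (left out, the last holds). Time passes only in rows, so rows that do not move let the fingers close. It gives the time, the measured TCP pose, the force and the opening at its end, in the units of the state.
- telemetry.get_state(): the state, without advancing time (a new reading comes with each control period).
- cams.capture(name): name is "scene" or "side" or "wrist"; returns a dict with "frame" (480x640x3 uint8, red, green, blue), "camera_matrix" (3x3 intrinsics, pixels), "camera_from_world" (4x4, takes a point from world to camera coordinates); the wrist camera has in their place "mount" (4x4, takes a point from camera to tool coordinates, whose origin is the TCP and whose axes are the flange's). Camera axes: x right, y down, z forward; pixel columns grow to the right and rows downward; lengths in m; the calibration is good to about 2 mm. The wrist camera is an equidistant fisheye: a pixel r from the principal point sees the ray r / f radians off the axis. A picture is of the moment at which its call begins: read the wrist's pose just before it. There is no depth.
- r.close_job(): hands the job in, once; it reports no verdict.
The state is a dict: "time_s": time; "joints": joint angles; "qd": joint speeds; "joint_torque": joint torques, N m; "tcp_pos": TCP position; "eef_rot": TCP orientation; "contact_force": force on the tool from outside, world axes, zero at the start; "moment": the same for the moment, N m; "gripper_width": finger opening in m.
Only numpy, scipy, OpenCV 4.12 (cv2) and the standard library are available. Lean on these libraries where they do the work, as an engineer would, in place of code of your own. Each camera call takes 0.05 s, during which the arm holds its last target. There are 200 camera calls.

## Task

The loaded microcentrifuge needs a short spin: first switch it on by pressing down the far end of its power rocker, then push its open lid down until it is fully shut, then press the wide short-spin key and keep it pressed, because it only spins while held - finish with your fingertips still holding that key down. Do not press its other two keys, do not press on the vortex mixer, and leave everything else standing where it is: nothing is picked up.

Things in the scene. Friction and masses are not known exactly. Their poses are not given: they have to be found in the camera images.
- centrifuge: White microcentrifuge, fixed, 240 mm deep (x) by 230 wide (y), at the robot's left or right, yaw within 0.2 rad. Origin under its centre; x from its front (robot's side) to its back, y to the operator's left, z up. Front: key panel rising to the back at 20 degrees from level, 62 mm high at x = -118, 90 mm at x = -41. Behind it the rotor chamber under the lid, deck 95 mm high.
- panel (a point): Point on the panel's surface under the middle of the row of controls (x = -79, y = 0, z = 76 mm of the centrifuge); z axis: the panel's outward normal. Row from left to right for the operator: display (y 57 to 107 mm), small square lid-release key (y = 30), round start/stop key (y = -8), wide short-spin key (y = -46), black power rocker (y = -92). Keys stand 9 mm proud.
- lid (a joint): Angle of the grey lid with the round clear window: 0 shut and level, grows as it opens; starts 0.75 to 1.05, stop at 1.35. Stiff hinge at the back: it stays where left and needs about 4 N near its front edge all the way to 0 (no catch, no spring back). Lid 214 mm wide, 18 thick, front edge 150 mm from the hinge axis. Shut, its top face is level, 114 mm above the worktop.
- lid_hinge (a point): Middle of the lid's hinge axis, at x = 112 mm, y = 0, z = 101 mm of the centrifuge; the axis runs along the centrifuge's y.
- lid_press (a point): Point on the lid's outer face, in the middle of its width, 20 mm from its front edge: 130 mm from the hinge axis along the lid and 13 mm out along the face's normal. Its z axis is the outward normal of that face (up when shut), its x axis points towards the hinge. Push here.
- rocker (a joint): Power rocker: 0 off (far end up), 0.36 on (far end down). Stiff: it stays where it is left, so press it right down; takes about 3 to 4 N on the far end.
- rocker_far (a point): Point on the top face of the rocker's far half, 10.5 mm behind its pivot (towards the centrifuge's back). The rocker is a flat black paddle 32 mm long (front to back) by 20 mm wide, its pivot across its middle, 6 mm above the panel; the far end sinks about 4 mm along the panel's normal to switch on and stays above the panel.
- short_key (a joint): Travel of the short-spin key in m: 0 up, 0.004 fully down, along the inward normal of the panel. Springs back when let go: 1 N to start, 4.7 N fully down, on a firm stop.
- short_key_top (a point): Centre of the top face of the short-spin key, a wide bar key 28 mm (y) by 16 mm. Its z axis is the panel's outward normal (tilted 20 degrees from vertical towards the operator).
- start_key (a joint): Travel of the start/stop key, as the short-spin key. Not to be pressed.
- start_key_top (a point): Centre of the top of the start/stop key, round, 18 mm across.
- release_key (a joint): Travel of the lid-release key, as the short-spin key. Not to be pressed.
- release_key_top (a point): Centre of the top of the lid-release key, 13 mm square.
- mixer: White vortex mixer with a black square rubber head and a round knob on a blue panel, 200 x 160 x 90 mm high, fixed, on the other side from the centrifuge; origin under its middle. Bystander.
- blue_rack: Blue block of small clear tubes, 125 x 85 x 61 mm high, loose; origin under its centre.
- orange_rack: Orange wire rack with red- and blue-capped tubes, 184 x 76 x 106 mm high, loose; origin under its centre.
- pipette: White hand pipette lying on the worktop between the two machines, 240 mm long (along its x, thin end +x), 30 mm wide, 22 mm high, loose; origin on the worktop near its middle.
- specimen_jar: Clear jar with white cap, 48 mm across, 62 mm high, loose, standing before the gap between the machines; origin under its centre.
- waste_beaker: Clear open beaker, 68 mm across, 90 mm high, loose, beyond the pipette; origin under its centre.

How it is judged:
By the outcome, as a careful person would: the job done as asked, in the order asked, and still so for the second after the job is handed in, while the arm keeps its last pose, push and grip.
It also fails if it takes over 51 s, if anything falls off the work surface, if the arm or the gripper's body presses on something with over 40 N, if the wrist force passes 120 N, or if a joint passes its speed limit or range.

## Working session

There is one attempt and no reset: what is moved stays moved. The work goes in short steps, Python scripts to look and compute and a tool call to move; the robot and the scene stay as the last step left them, time stands still between calls to the robot, and variables do not carry over. Pictures are saved under pics/ and viewed, about 8 in all and at most 12, crops included, and the job is handed in when it is done.

Besides the shell and the picture viewer there is one more tool, called after "Call:" by a JSON object that holds its "op" and its "data". carry_out: Moves the arm, as the interface text tells. Shift numbers are shares of 0.04 m and turn numbers shares of 4 degrees, none past 1 either way. Its arguments: {"type":"object","properties":{"commands":{"type":"array"},"grip_force":{"type":"number"}},"required":["commands"]}

```bash
mkdir -p pics; ls; python3 - <<'E'
from plant import telemetry, cams, r
import cv2, numpy as np
s=telemetry.get_state(); print(s)
for n in ("scene","side"):
    c=cams.capture(n); cv2.imwrite(f"pics/{n}0.png",c["frame"][:,:,::-1]); print(n,c["camera_matrix"],c["camera_from_world"])
    np.savez(f"{n}0.npz",**{k:v for k,v in c.items() if k!='name'})
E
```

```text
pics
{'time_s': 0.0, 'joints': array([ 8.70953528e+01,  2.05912878e+01,  6.34549586e-01, -1.91021282e-02,
       -7.01365916e+01, -1.65075383e+01]), 'qd': array([ 0.0434739 , -0.02589386,  0.08439963,  0.00512784,  0.04062033,
       -0.04580353]), 'joint_torque': array([-1.14636114e-03, -5.82713807e+01,  2.93058622e+01,  6.99699238e+00,
        6.87793960e-03, -1.59854899e-04]), 'tcp_pos': array([0.22421503, 0.63619712, 0.24763342]), 'eef_rot': array([ 1.79905414e+02, -9.30415129e-03, -1.94186830e+01]), 'contact_force': array([-0.71453008,  0.31610155,  0.2823035 ]), 'moment': array([ 0.03149582, -0.0123905 ,  0.0052586 ]), 'gripper_width': 0.08758949354933389}
scene [[621.59356307   0.         319.16771775]
 [  0.         621.59356307 234.03139353]
 [  0.           0.           1.        ]] [[ 0.99986278 -0.01395086 -0.0089324  -0.54078609]
 [-0.01556846 -0.60712898 -0.79445077  0.09208222]
 [ 0.00566016  0.79448082 -0.60726286  1.70977212]
 [ 0.          0.          0.          1.        ]]
side [[531.63157216   0.         314.53386223]
 [  0.         531.63157216 238.49970021]
 [  0.           0.           1.        ]] [[ 0.98016807 -0.19804346  0.00702435 -0.54971104]
 [-0.14288912 -0.73086673 -0.66739533  0.16829865]
 [ 0.13730714  0.65315589 -0.74467049  1.22391645]
 [ 0.          0.          0.          1.        ]]
```

View pics/scene0.png

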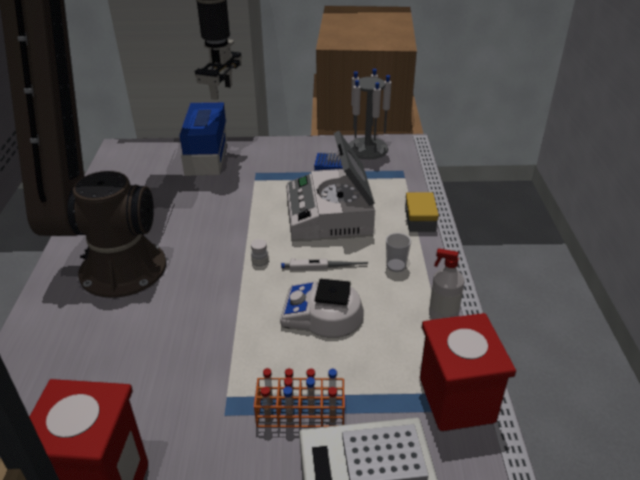

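View pics/side0.png

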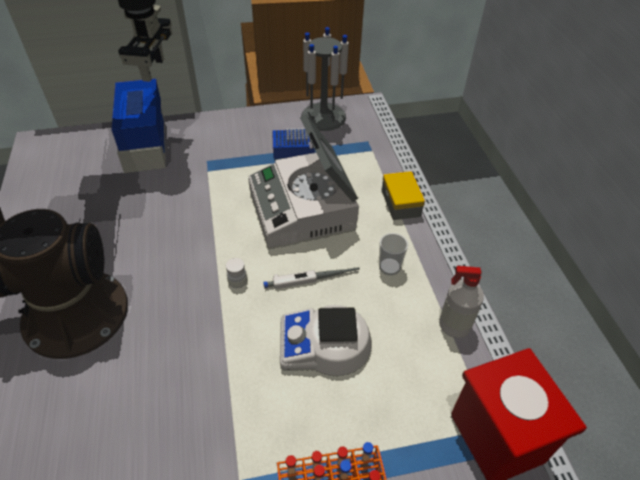

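The centrifuge is on the left (y>0): about (335,205) in scene and (305,195) in side. Its lid is open, and the rocker is at the near end of the panel. I'll zoom in on both views.

```bash
python3 - <<'E'
import cv2
a=cv2.imread("pics/scene0.png")[130:250,275:385]; b=cv2.imread("pics/side0.png")[125:260,240:370]
cv2.imwrite("pics/c1.png",cv2.resize(a,None,fx=5,fy=5,interpolation=cv2.INTER_CUBIC))
cv2.imwrite("pics/c2.png",cv2.resize(b,None,fx=4.4,fy=4.4,interpolation=cv2.INTER_CUBIC))
E
```

```text
(no output)
```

View pics/c1.png

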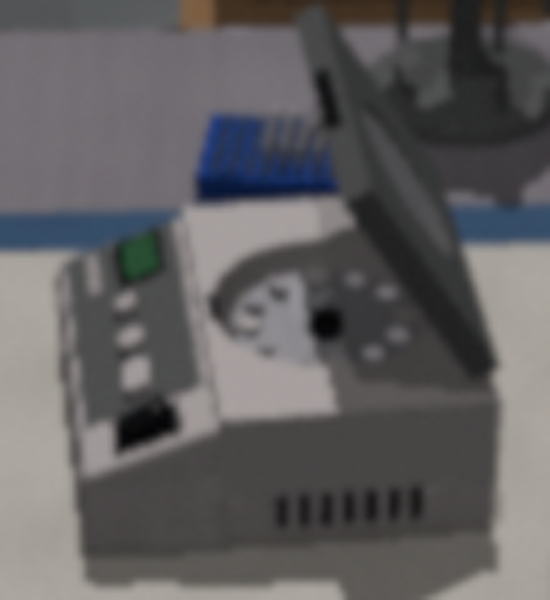

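View pics/c2.png

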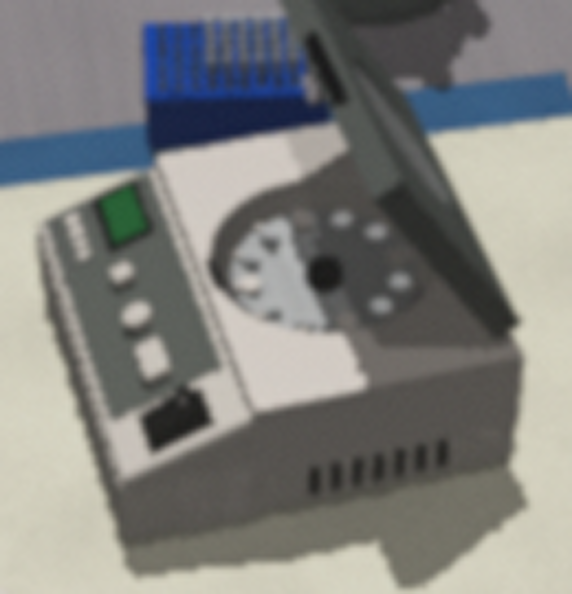

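```bash
cat > geo.py <<'E'
import numpy as np
cams0={n:np.load(f"{n}0.npz") for n in("scene","side")}
a=np.radians(20); N=np.array([-np.sin(a),0,np.cos(a)]); U=np.array([np.cos(a),0,np.sin(a)]); P=np.array([-.079,0,.076])
def panel(u,y,n): return P+u*U+n*N+np.array([0,y,0])
def lid(s,y,n,th): return np.array([.112-s*np.cos(th)+n*np.sin(th)*1, y, .101+s*np.sin(th)+n*np.cos(th)])
def world(p,q):
    c,s=np.cos(q[2]),np.sin(q[2]); return np.array([q[0]+c*p[0]-s*p[1],q[1]+s*p[0]+c*p[1],p[2]])
def proj(n,p):
    d=cams0[n]; x=d["camera_from_world"]@np.r_[p,1]; u=d["camera_matrix"]@x[:3]; return u[:2]/u[2]
E
cat > fit.py <<'E'
from geo import *
from scipy.optimize import least_squares
# name: model(th), scene crop px, side crop px
M={'rel':(lambda t:panel(0,.030,.009),(125,302),(122,272)),
'start':(lambda t:panel(0,-.008,.009),(131,336),(137,315)),
'short':(lambda t:panel(0,-.046,.009),(136,374),(154,358)),
'rock':(lambda t:panel(0,-.092,.007),(147,427),(178,417)),
'deckR':(lambda t:np.array([-.041,-.115,.090]),(218,428),(253,412)),
'backR':(lambda t:np.array([.120,-.115,.095]),(497,400),(520,350)),
'frontR':(lambda t:np.array([-.119,-.115,.062]),(85,475),(122,483)),
'lidO':(lambda t:lid(.150,-.107,.013,t),(375,190),(399,187)),
'lidI':(lambda t:lid(.150,-.107,-.005,t),(346,203),(379,206))}
def pr(q,b=None):
    o=[]
    for k,(f,s,d) in M.items():
        w=world(f(q[3]),q)
        o.append(np.r_[proj('scene',w)-(np.array(s)/5+[275,130])-q[4:6], proj('side',w)-(np.array(d)/4.4+[240,125])-q[6:8]])
    return np.array(o)
S=lambda q:np.r_[pr(q).ravel(), q[4:]/1.0]
for loss in('linear','soft_l1'):
    r=least_squares(S,[.6,.3,0,.9,0,0,0,0],loss=loss,x_scale=[.01,.01,.01,.01,1,1,1,1]); print(r.x.round(4), np.degrees(r.x[2:4]))
print(dict(zip(M,pr(r.x).round(1).tolist())))
q=r.x; np.save('q.npy',q)
for k,p in dict(far=panel(.0105,-.092,.010),rock=panel(0,-.092,.006),short=panel(0,-.046,.009),press=lid(.13,0,.013,q[3]),pressshut=lid(.13,0,.013,0),start=panel(0,-.008,.009)).items(): print(k,world(p,q).round(4))
E
python3 fit.py
```

```text
[ 0.5704  0.2233  0.1025  1.0086 -0.5186 -0.0659  0.4942 -0.4753] [ 5.87522986 57.78687484]
[ 0.5704  0.2228  0.1027  1.0089 -0.5537  0.017   0.4728 -0.3891] [ 5.8851743  57.80643379]
{'rel': [-0.1, -0.2, -0.2, -0.0], 'start': [-0.2, 0.0, -0.0, -0.2], 'short': [0.1, -0.2, -0.2, 0.0], 'rock': [-0.4, -1.1, -0.6, -0.3], 'deckR': [0.5, 0.2, 0.6, 1.7], 'backR': [1.4, 0.0, 1.8, 0.9], 'frontR': [-0.3, 0.9, 0.0, 0.2], 'lidO': [-0.6, -0.2, 0.9, -1.3], 'lidI': [-0.5, 0.6, -1.0, -1.1]}
far [0.5077 0.1239 0.089 ]
rock [0.4993 0.123  0.0816]
short [0.4935 0.1686 0.0845]
press [0.6239 0.2283 0.2179]
pressshut [0.5525 0.221  0.114 ]
start [0.4896 0.2064 0.0845]
```

Call:
{"op": "carry_out", "data": {"commands": [0.3,-0.8,0,0.4,1,0.3,-0.8,0,0.4,1,0.4,-0.8,0,0.4,1,0.4,-0.8,0,0.4,1,0.4,-0.8,0,0.4,1,0.4,-0.8,0,0.4,1,0.4,-0.8,0,0.4,1,0.4,-0.8,0,0.4,1], "grip_force": 10}}

```text
time_s: 0.9
tcp_pos: [0.3446, 0.379, 0.2483]
eef_rot: [180.0, 0.0, -6.5]
contact_force: [0.2, 0.3, 0.6]
gripper_width: 0.029
```

Call:
{"op": "carry_out", "data": {"commands": [0.4,-0.8,0,0.4,1,0.4,-0.8,0,0.4,1,0.4,-0.8,0,0.4,1,0.4,-0.8,0,0.4,1,0.4,-0.8,0,0.4,1,0.4,-0.8,0,0.4,1,0.4,-0.8,0,0.4,1,0.4,-0.8,0,0.4,1]}}

```text
time_s: 1.7
tcp_pos: [0.4726, 0.1231, 0.2485]
eef_rot: [-180.0, 0.0, 6.3]
contact_force: [0.7, 0.7, -0.5]
gripper_width: 0.0004
```

```bash
cat > wr.py <<'E'
import sys,cv2,numpy as np
from plant import telemetry, cams
from scipy.spatial.transform import Rotation as R
from geo import *
s=telemetry.get_state(); c=cams.capture("wrist"); K=c["camera_matrix"]
T=np.eye(4); T[:3,:3]=R.from_euler('xyz',s["eef_rot"],degrees=True).as_matrix(); T[:3,3]=s["tcp_pos"]
W=T@c["mount"]; np.savez("w.npz",K=K,W=W,f=c["frame"])
print(s["time_s"],s["tcp_pos"].round(4),s["contact_force"].round(2),"cam",W[:3,3].round(3),"ax",W[:3,2].round(2),K[0])
def wproj(p):
    x=np.linalg.inv(W)@np.r_[p,1]; t=np.arctan2(np.hypot(*x[:2]),x[2]); d=x[:2]/np.hypot(*x[:2]); return K[:2,2]+K[0,0]*t*d
q=np.load('q.npy')
for n,p in dict(rel=panel(0,.030,.009),start=panel(0,-.008,.009),short=panel(0,-.046,.009),rock=panel(0,-.092,.006),press=lid(.13,0,.013,q[3])).items(): print(n,wproj(world(p,q)).round(1))
cv2.imwrite(sys.argv[1],c["frame"][:,:,::-1])
E
python3 wr.py pics/w1.png
```

```text
1.7 [0.4726 0.1231 0.2485] [ 0.65  0.69 -0.49] cam [0.554 0.132 0.385] ax [-0.3  -0.03 -0.95] [371.64829954   0.         318.36142409]
rel [179.8 190.5]
start [221.7 189.7]
short [266.2 189.3]
rock [321.9 187.5]
press [137.3 -25.9]
```

View pics/w1.png

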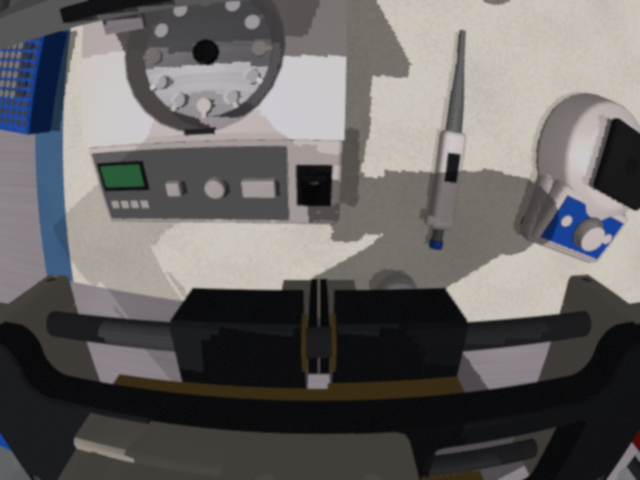

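The panel shows up clearly: release key (175,188), start (215,188), short-spin (259,187), rocker (314,185). All are about 6 px left of the prediction, so I'll refit with the wrist points included.

```bash
cat > wray.py <<'E'
import sys
from geo import *
d=np.load("w.npz"); K,W=d["K"],d["W"]
def ray(px):
    v=(np.array(px)-K[:2,2])/K[0,0]; t=np.hypot(*v); return W[:3,:3]@np.r_[v/t*np.sin(t),np.cos(t)]
def hit(px,z):
    r=ray(px); return W[:3,3]+r*(z-W[2,3])/r[2]
def wproj(p):
    x=np.linalg.inv(W)@np.r_[p,1]; h=np.hypot(*x[:2]); return K[:2,2]+K[0,0]*np.arctan2(h,x[2])*x[:2]/h
E
python3 - <<'E'
from wray import *
q=np.load('q.npy')
print("tip proj", wproj((lambda T:T)(np.array([.4726,.1231,.2265]))))
for n,px,z in (('rel',(175,188),.0845),('start',(215,188),.0845),('short',(259,187),.0845),('rock',(314,185),.0816)): print(n,hit(px,z).round(4))
E
```

```text
tip proj [318.32208004 298.13458771]
rel [0.4876 0.2488 0.0845]
start [0.4906 0.2123 0.0845]
short [0.4949 0.1747 0.0845]
rock [0.5007 0.1297 0.0816]
```

Call:
{"op": "carry_out", "data": {"commands": [0.2,0,-0.5,0,1,0.2,0,-0.5,0,1,0.2,0.1,-0.5,0,1,0.2,0.1,-0.5,0,1,0,0,-0.3,0,1]}}

```text
time_s: 2.25
tcp_pos: [0.5043, 0.1325, 0.1547]
eef_rot: [179.9, 0.1, 6.2]
contact_force: [-0.1, 0.3, -0.3]
gripper_width: 0.0004
```

```bash
python3 wr.py pics/w2.png; python3 -c "
from wray import *
s=W
print('tip',wproj(np.array([.5046,.131,.1395])))"
```

```text
2.25 [0.5043 0.1325 0.1547] [-0.12  0.29 -0.35] cam [0.586 0.141 0.291] ax [-0.3  -0.03 -0.95] [371.64829954   0.         318.36142409]
rel [144.3 267.8]
start [197.9 269.5]
short [257.1 270.8]
rock [332.7 268. ]
press [  2.9 -21.8]
tip [321.47217292 304.51904556]
```

View pics/w2.png

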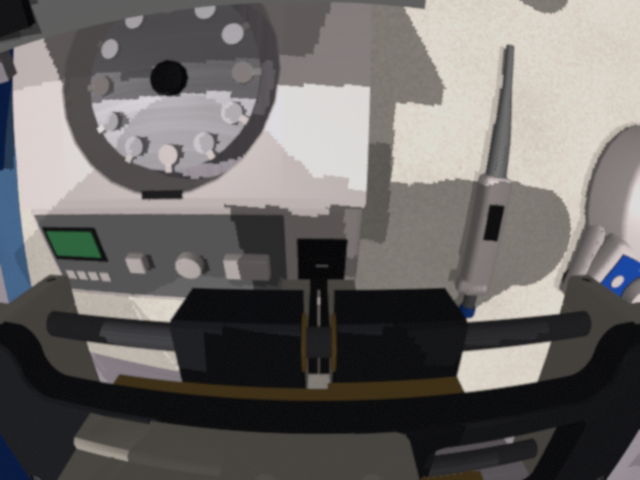

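```bash
python3 - <<'E'
from wray import *
for n,px,z in (('rel',(137,263),.0845),('start',(188,265),.0845),('short',(247,266),.0845),('rockbackedge',(322,239),.088)): print(n,hit(px,z).round(4))
E
sed -i "s/S=lambda.*/from wray import wproj\nOBS=[(137,263),(188,265),(247,266),(322,263)]\nWT=lambda q:np.array([wproj(world(list(M.values())[i][0](0),q))-OBS[i] for i in range(4)])\nS=lambda q:np.r_[pr(q).ravel(), q[4:]\/3., WT(q).ravel()]/" fit.py; echo "print(WT(q).round(1))">>fit.py; python3 fit.py
```

```text
rel [0.4885 0.2495 0.0845]
start [0.4919 0.213  0.0845]
short [0.496  0.175  0.0845]
rockbackedge [0.5192 0.1318 0.088 ]
[ 0.5729  0.2296  0.1076  1.0076  0.3885 -1.299   1.2211 -2.3678] [ 6.16337938 57.7336671 ]
[ 0.5729  0.2296  0.1073  1.0082  0.3224 -1.3012  1.1811 -2.3638] [ 6.14737405 57.76817107]
{'rel': [-0.2, -0.1, -0.4, 0.2], 'start': [-0.2, 0.1, -0.1, -0.0], 'short': [0.1, -0.2, -0.2, 0.1], 'rock': [-0.2, -1.2, -0.6, -0.4], 'deckR': [0.7, 0.1, 0.6, 1.6], 'backR': [1.4, -0.2, 1.5, 0.7], 'frontR': [-0.0, 0.9, 0.1, 0.1], 'lidO': [-0.6, -0.3, 0.7, -1.4], 'lidI': [-0.4, 0.6, -1.2, -1.3]}
far [0.5106 0.1304 0.089 ]
rock [0.5021 0.1295 0.0816]
short [0.4962 0.1751 0.0845]
press [0.6262 0.2354 0.2179]
pressshut [0.555  0.2277 0.114 ]
start [0.4921 0.2129 0.0845]
[[-1.5  0.3]
 [ 0.2 -0.4]
 [-0.1 -0.4]
 [ 0.7  0.7]]
```

Call:
{"op": "carry_out", "data": {"commands": [0,-0.05,-0.3,0,1,0,0,-0.3,0,1,0,0,-0.3,0,1,0,0,-0.05,0,1]}}

```text
time_s: 2.7
tcp_pos: [0.5034, 0.1301, 0.1172]
eef_rot: [180.0, 0.1, 6.2]
contact_force: [0.2, -1.2, 0.1]
gripper_width: 0.0003
```

Call:
{"op": "carry_out", "data": {"commands": [0,0,-0.05,0,1,0,0,-0.05,0,1]}}

```text
time_s: 2.9
tcp_pos: [0.5049, 0.1308, 0.1151]
eef_rot: [-180.0, -0.1, 6.2]
contact_force: [0.5, -2.2, 4.7]
gripper_width: 0.0007
```

Call:
{"op": "carry_out", "data": {"commands": [0,0,-0.05,0,1]}}

```text
time_s: 3.0
tcp_pos: [0.5058, 0.131, 0.1137]
eef_rot: [-180.0, -0.2, 6.2]
contact_force: [3.9, -2.3, 5.4]
gripper_width: 0.0005
```

Call:
{"op": "carry_out", "data": {"commands": [0,0,-0.05,0,1]}}

```text
time_s: 3.1
tcp_pos: [0.5064, 0.1313, 0.112]
eef_rot: [-179.9, -0.3, 6.2]
contact_force: [4.7, -1.1, 5.5]
gripper_width: 0.0005
```

Call:
{"op": "carry_out", "data": {"commands": [0,0,-0.05,0,1,0,0,-0.05,0,1]}}

```text
time_s: 3.3
tcp_pos: [0.5069, 0.1315, 0.1101]
eef_rot: [-180.0, -0.3, 6.3]
contact_force: [-9.3, -2.2, 41.5]
gripper_width: 0.0005
```

Call:
{"op": "carry_out", "data": {"commands": [0,0,-0.05,0,1]}}

```text
time_s: 3.4
tcp_pos: [0.5071, 0.1315, 0.1098]
eef_rot: [-180.0, -0.4, 6.3]
contact_force: [-15.9, -3.0, 58.8]
gripper_width: 0.0002
```

Call:
{"op": "carry_out", "data": {"commands": [0,0,-0.05,0,1]}}

```text
time_s: 3.5
tcp_pos: [0.5072, 0.1315, 0.1094]
eef_rot: [-180.0, -0.4, 6.4]
contact_force: [-24.5, -3.9, 76.6]
gripper_width: 0.0007
```

Call:
{"op": "carry_out", "data": {"commands": [0,0,0.5,0,1,-0.1,0,0.7,0,1,-0.2,0,0.7,0,1,-0.2,0,0.7,0,1,-0.3,0,0.7,0,1,0,0,0.1,0,1]}}

```text
time_s: 4.1
tcp_pos: [0.4728, 0.1313, 0.2424]
eef_rot: [-179.8, -0.3, 6.2]
contact_force: [1.6, 1.0, 0.3]
gripper_width: 0.0006
```

```bash
python3 wr.py pics/w3.png; python3 - <<'E'
import cv2,numpy as np
a=cv2.imread("pics/w1.png")[130:240,150:360]; b=cv2.imread("pics/w3.png")[130:240,150:360]
cv2.imwrite("pics/w3c.png",cv2.resize(np.vstack([a,b]),None,fx=2.7,fy=2.7,interpolation=cv2.INTER_CUBIC))
E
```

```text
4.1 [0.4728 0.1313 0.2424] [1.62 0.96 0.29] cam [0.554 0.14  0.379] ax [-0.29 -0.03 -0.96] [371.64829954   0.         318.36142409]
rel [180.  190.6]
start [222.6 189.6]
short [268.1 189. ]
rock [325. 187.]
press [135.7 -32.7]
```

View pics/w3c.png

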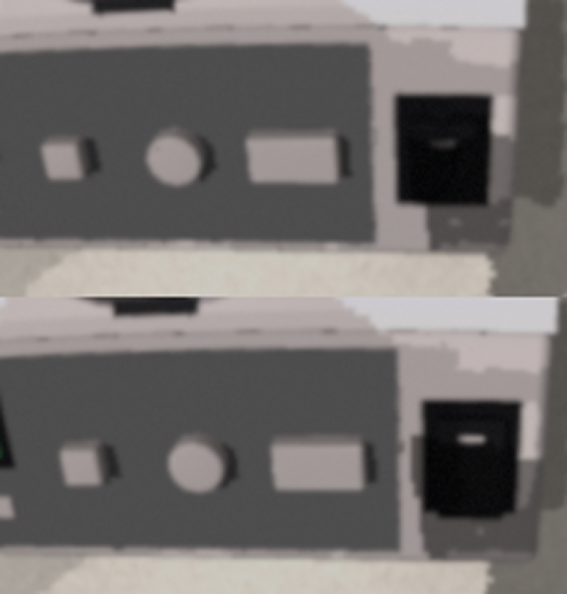

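The rocker's far end is now down and its front end is up: switched on, and the keys are untouched. Next I'll go over the lid.

Call:
{"op": "carry_out", "data": {"commands": [0,0.9,0.5,0,1,0,0.9,0.5,0,1,0,0.9,0.5,0,1,0.95,0,0,0,1,0.95,0,0,0,1,0.95,0,0,0,1,0.95,0,0,0,1,0.95,0,0,0,1]}}

```text
time_s: 4.95
tcp_pos: [0.6638, 0.2386, 0.2967]
eef_rot: [180.0, 0.1, 6.2]
contact_force: [0.2, 1.2, 0.1]
gripper_width: 0.0001
```

```bash
python3 wr.py pics/w4.png; python3 - <<'E'
from geo import *
q=np.load('q.npy'); q=q.copy()
pts=[]
for t in np.linspace(1.0083,-.02,15):
    w=world(lid(.13,0,.013,t)+np.array([.0095,0,0]),q)+[0,0,.022]; pts.append(w); print(round(t,3),w.round(4), ((w-pts[-2])/.04).round(2) if len(pts)>1 else '')
E
```

```text
4.95 [0.6638 0.2386 0.2967] [0.2  1.16 0.05] cam [0.746 0.248 0.433] ax [-0.3  -0.03 -0.95] [371.64829954   0.         318.36142409]
rel [291.  354.7]
start [324.2 354.9]
short [357.4 354.5]
rock [396.3 351. ]
press [316.8 308.9]
1.008 [0.6357 0.2364 0.2399] 
0.935 [0.6273 0.2355 0.2353] [-0.21 -0.02 -0.11]
0.861 [0.6193 0.2346 0.2301] [-0.2  -0.02 -0.13]
0.788 [0.6117 0.2338 0.2243] [-0.19 -0.02 -0.14]
0.714 [0.6045 0.233  0.218 ] [-0.18 -0.02 -0.16]
0.641 [0.5978 0.2323 0.2112] [-0.17 -0.02 -0.17]
0.568 [0.5916 0.2316 0.2039] [-0.15 -0.02 -0.18]
0.494 [0.586  0.231  0.1961] [-0.14 -0.02 -0.19]
0.421 [0.581  0.2305 0.188 ] [-0.13 -0.01 -0.2 ]
0.347 [0.5765 0.23   0.1795] [-0.11 -0.01 -0.21]
0.274 [0.5727 0.2296 0.1707] [-0.1  -0.01 -0.22]
0.2 [0.5696 0.2293 0.1616] [-0.08 -0.01 -0.23]
0.127 [0.5671 0.229  0.1523] [-0.06 -0.01 -0.23]
0.053 [0.5653 0.2288 0.1429] [-0.05 -0.   -0.24]
-0.02 [0.5642 0.2287 0.1334] [-0.03 -0.   -0.24]
```

View pics/w4.png

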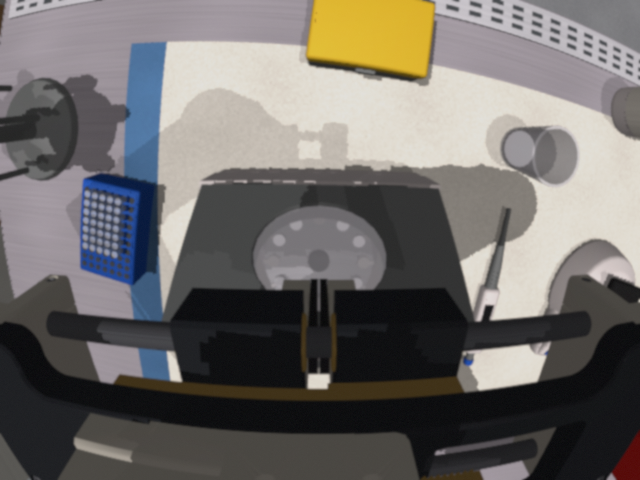

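The tool is centred over the open lid, with the window behind the fingers at (318,250). I'll lower it behind the outer face.

Call:
{"op": "carry_out", "data": {"commands": [-0.1,0,-0.5,0,1,-0.1,0,-0.5,0,1,-0.25,0,-0.2,0,1,-0.25,-0.05,-0.15,0,1,0,0,0,0,1]}}

```text
time_s: 5.5
tcp_pos: [0.6332, 0.2362, 0.2424]
eef_rot: [179.9, 0.2, 6.2]
contact_force: [0.9, -0.9, 0.6]
gripper_width: 0.0002
```

Call:
{"op": "carry_out", "data": {"commands": [-0.2,0,-0.1,0,1,-0.2,0,-0.1,0,1]}}

```text
time_s: 5.7
tcp_pos: [0.6191, 0.2365, 0.2366]
eef_rot: [180.0, -0.1, 6.2]
contact_force: [3.8, -1.1, 1.6]
gripper_width: 0.0004
```

Call:
{"op": "carry_out", "data": {"commands": [-0.18,-0.02,-0.18,0,1,-0.18,-0.02,-0.18,0,1,-0.17,-0.02,-0.2,0,1,-0.15,-0.02,-0.2,0,1]}}

```text
time_s: 6.1
tcp_pos: [0.5902, 0.2337, 0.2059]
eef_rot: [-180.0, -0.0, 6.2]
contact_force: [-1.0, 0.6, 5.8]
gripper_width: 0.0004
```

Call:
{"op": "carry_out", "data": {"commands": [-0.14,-0.02,-0.2,0,1,-0.13,-0.02,-0.2,0,1,-0.11,0,-0.21,0,1]}}

```text
time_s: 6.4
tcp_pos: [0.5753, 0.2318, 0.181]
eef_rot: [-180.0, 0.0, 6.2]
contact_force: [-0.2, 0.3, 3.4]
gripper_width: 0.0006
```

On track. Remaining travel is to about z = 0.136.

Call:
{"op": "carry_out", "data": {"commands": [-0.08,0,-0.22,0,1,-0.08,0,-0.23,0,1,-0.06,0,-0.23,0,1,-0.04,0,-0.2,0,1]}}

```text
time_s: 6.8
tcp_pos: [0.5648, 0.2312, 0.1452]
eef_rot: [179.9, 0.1, 6.2]
contact_force: [-1.6, -2.0, 3.6]
gripper_width: 0.0005
```

Call:
{"op": "carry_out", "data": {"commands": [0,0,-0.1,0,1]}}

```text
time_s: 6.9
tcp_pos: [0.5648, 0.2313, 0.1412]
eef_rot: [179.9, 0.1, 6.2]
contact_force: [-2.5, -1.4, 3.1]
gripper_width: 0.0004
```

Call:
{"op": "carry_out", "data": {"commands": [0,0,-0.08,0,1]}}

```text
time_s: 7.0
tcp_pos: [0.5654, 0.2316, 0.1387]
eef_rot: [180.0, 0.0, 6.2]
contact_force: [-1.9, -1.9, 3.5]
gripper_width: 0.0002
```

Call:
{"op": "carry_out", "data": {"commands": [0,0,-0.05,0,1]}}

```text
time_s: 7.1
tcp_pos: [0.5655, 0.2317, 0.137]
eef_rot: [180.0, 0.0, 6.2]
contact_force: [-2.4, -1.6, 2.4]
gripper_width: 0.0004
```

Call:
{"op": "carry_out", "data": {"commands": [0,0,-0.05,0,1]}}

```text
time_s: 7.2
tcp_pos: [0.5657, 0.2318, 0.1361]
eef_rot: [180.0, -0.0, 6.2]
contact_force: [-10.1, -2.0, 21.0]
gripper_width: 0.0008
```

Call:
{"op": "carry_out", "data": {"commands": [0,0,-0.02,0,1]}}

```text
time_s: 7.3
tcp_pos: [0.5657, 0.2318, 0.1361]
eef_rot: [180.0, -0.0, 6.2]
contact_force: [-9.6, -0.9, 20.3]
gripper_width: 0.0003
```

Call:
{"op": "carry_out", "data": {"commands": [0,0,0.5,0,1,0,0,0.5,0,1,-0.47,-0.36,0.2,0,1,-0.47,-0.36,0,0,1,-0.47,-0.36,0,0,1,-0.46,-0.36,0,0,1,0,0,0,0,1]}}

```text
time_s: 8.0
tcp_pos: [0.4893, 0.1731, 0.183]
eef_rot: [-179.9, -0.0, 6.2]
contact_force: [-0.4, 0.3, -0.7]
gripper_width: 0.0005
```

```bash
python3 wr.py pics/w5.png;  python3 - <<'E'
from plant import cams
import cv2
c=cams.capture("side"); b=c["frame"][125:260,240:370,::-1]
cv2.imwrite("pics/s5.png",cv2.resize(b,None,fx=4.4,fy=4.4,interpolation=cv2.INTER_CUBIC))
E
```

```text
8.0 [0.4893 0.1731 0.183 ] [-0.4   0.34 -0.74] cam [0.571 0.182 0.319] ax [-0.3  -0.03 -0.95] [371.64829954   0.         318.36142409]
rel [205.5 235.2]
start [259.7 235.3]
short [316.5 235.3]
rock [384.6 232.6]
press [159.4 -63.7]
```

View pics/w5.png

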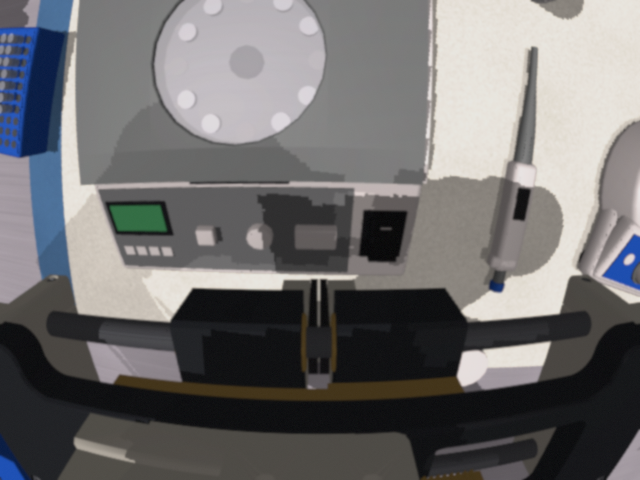

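View pics/s5.png

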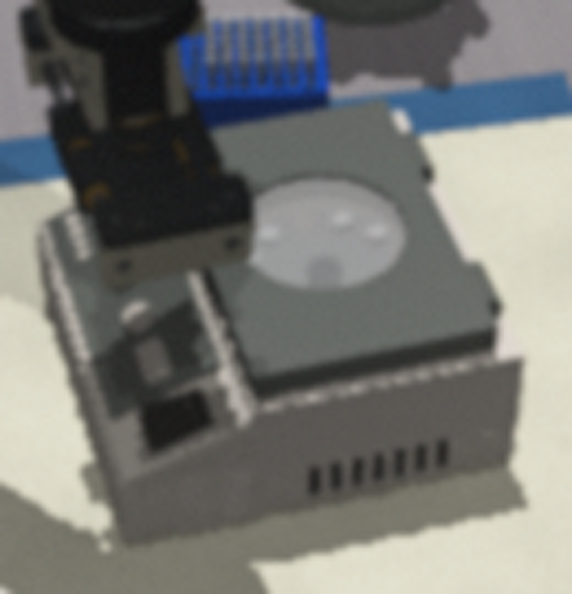

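The lid is level and shut. The short-spin key is at (315,237), within 2 px of the prediction. I'll lower onto it.

Call:
{"op": "carry_out", "data": {"commands": [0.05,0.05,-0.4,0,1,0,0,-0.4,0,1,0,0,-0.4,0,1,0,0,-0.35,0,1,0,0,-0.15,0,1,0,0,0,0,1]}}

```text
time_s: 8.7
tcp_pos: [0.493, 0.1764, 0.1137]
eef_rot: [179.9, 0.1, 6.2]
contact_force: [1.0, 0.2, -0.1]
gripper_width: 0.0006
```

Call:
{"op": "carry_out", "data": {"commands": [0,0,-0.05,0,1]}}

```text
time_s: 8.8
tcp_pos: [0.4936, 0.1768, 0.1131]
eef_rot: [-180.0, -0.1, 6.2]
contact_force: [0.4, -0.2, 0.1]
gripper_width: 0.0005
```

Call:
{"op": "carry_out", "data": {"commands": [0,0,-0.05,0,1]}}

```text
time_s: 8.9
tcp_pos: [0.4933, 0.1767, 0.1111]
eef_rot: [-180.0, -0.1, 6.2]
contact_force: [0.7, 0.9, 0.3]
gripper_width: 0.0002
```

Call:
{"op": "carry_out", "data": {"commands": [0,0,-0.05,0,1]}}

```text
time_s: 9.0
tcp_pos: [0.4931, 0.1765, 0.109]
eef_rot: [-180.0, -0.1, 6.2]
contact_force: [-0.8, -0.7, 1.7]
gripper_width: -0.0
```

Call:
{"op": "carry_out", "data": {"commands": [0,0,-0.05,0,1]}}

```text
time_s: 9.1
tcp_pos: [0.4936, 0.1766, 0.1072]
eef_rot: [-180.0, -0.1, 6.2]
contact_force: [2.5, -0.5, 3.9]
gripper_width: 0.0005
```

Call:
{"op": "carry_out", "data": {"commands": [0,0,-0.03,0,1]}}

```text
time_s: 9.2
tcp_pos: [0.4939, 0.1767, 0.1062]
eef_rot: [-180.0, -0.1, 6.2]
contact_force: [3.3, -1.4, 5.0]
gripper_width: 0.0003
```

Call:
{"op": "carry_out", "data": {"commands": [0,0,-0.03,0,1]}}

```text
time_s: 9.3
tcp_pos: [0.4941, 0.1767, 0.1051]
eef_rot: [-180.0, -0.2, 6.2]
contact_force: [4.0, -1.9, 6.2]
gripper_width: 0.0008
```

Call:
{"op": "carry_out", "data": {"commands": [0,0,-0.03,0,1]}}

```text
time_s: 9.4
tcp_pos: [0.4944, 0.1768, 0.1046]
eef_rot: [-180.0, -0.2, 6.3]
contact_force: [-0.1, -2.0, 17.9]
gripper_width: 0.0007
```

Call:
{"op": "carry_out", "data": {"commands": [0,0,-0.03,0,1]}}

```text
time_s: 9.5
tcp_pos: [0.4946, 0.1768, 0.1042]
eef_rot: [-180.0, -0.2, 6.3]
contact_force: [-3.0, -4.4, 27.4]
gripper_width: 0.0008
```

Call:
{"op": "carry_out", "data": {"commands": [0,0,0,0,1,0,0,0,0,1,0,0,0,0,1,0,0,0,0,1,0,0,0,0,1]}}

```text
time_s: 10.0
tcp_pos: [0.4945, 0.1768, 0.1045]
eef_rot: [-179.9, -0.2, 6.3]
contact_force: [-1.9, -3.4, 21.4]
gripper_width: 0.0006
```

```bash
python3 wr.py pics/w6.png;  python3 - <<'E'
from plant import cams
import cv2,numpy as np
b=cams.capture("side")["frame"][125:260,230:370,::-1]
b=cv2.resize(b,None,fx=2.8,fy=2.8,interpolation=cv2.INTER_CUBIC)
w=cv2.imread("pics/w6.png")[150:340,40:440]; 
o=np.zeros((600,800,3),np.uint8); o[:b.shape[0],:b.shape[1]]=b; o[390:580,:400]=w
cv2.imwrite("pics/f.png",o)
E
```

```text
10.0 [0.4945 0.1768 0.1045] [-1.87 -3.36 21.41] cam [0.576 0.186 0.241] ax [-0.29 -0.03 -0.96] [371.64829954   0.         318.36142409]
rel [169.1 293.6]
start [242.5 296.4]
short [322.2 297.4]
rock [416.4 291.7]
press [ -10.  -216.1]
```

View pics/f.png

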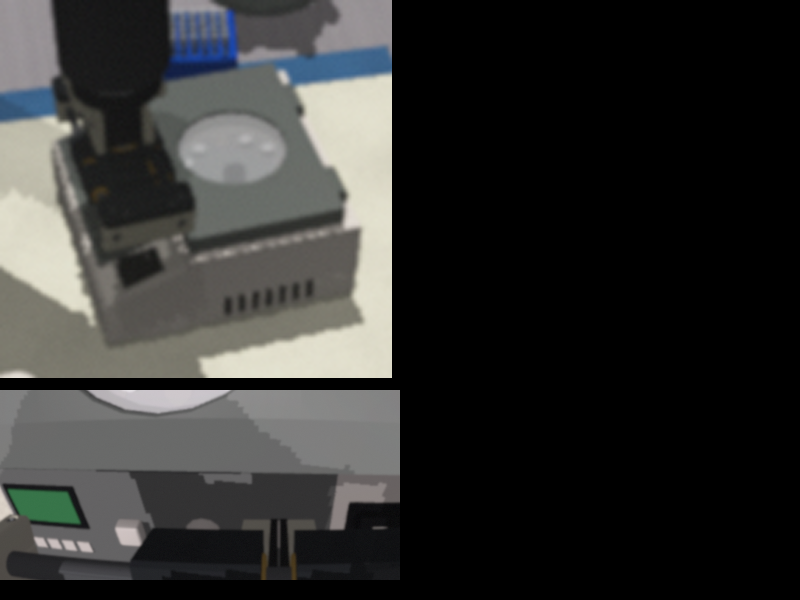

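The fingertips are centred on the key (key 242–316 px, finger seam 279 px), the lid is shut, and the other keys are clear. Handing in.

```bash
python3 -c "
from plant import r,telemetry
print(telemetry.get_state()['contact_force']); print(r.close_job())"
```

```text
[-1.28177468 -2.96712277 21.96111045]
the job is handed in; nothing more can be done
None
```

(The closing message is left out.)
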